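# Warm-dry the washed pastry rings

## Robot

A 7-joint arm with a two-finger parallel gripper is mounted at the origin on the work surface. World frame = base frame: x ahead of the robot, y to its left, z up, the work surface at z = 0. Lengths are in m, angles in rad, forces in N, time in s.
With the tool pointing down it reaches from about 0.425 to 0.95 m from the base axis. Payload 4.7 kg.
Tool frame: the origin (TCP) lies between the finger pads, 19 mm behind the fingertips; this is the grasp point; z points along the fingers, y is the line along which they close (so a half turn about z gives the same grasp; the last joint's range is limited). The gripper opens to 85 mm and grips with 20 to 120 N. Pads are 22 mm wide; open, the fingers measure 114 mm over their backs; the gripper's body (76 mm by 85 mm) begins 54 mm behind the grasp point. The pads swing forward as they close: fully open they stand 13 mm farther back than shut.
Start: joints at [1.161, 0.469, -0.049, 1.532, 0.024, 1.141, -0.082], TCP at [0.251, -0.627, 0.25] pointing down, gripper open.
Joint ranges: [-2.59, 2.59], [-0.33, 1.99], [-1.39, 1.29], [0.1, 2.45], [-1.04, 4.18], [0.21, 1.99], [-2.66, 2.66]. Speed limits (rad/s): [2.57, 2.57, 3.14, 3.14, 3.14, 3.14, 3.14].

## Interface

Orientations are given as [roll, pitch, yaw] about the fixed x, y, z axes, in that order (R = Rz(yaw) Ry(pitch) Rx(roll)).
In Python, from plant import robot gives the robot as it stands. Calls block until the motion is done:
- robot.goto(position, orientation): joint-space move of the TCP to a pose.
- robot.move_straight(position, vel=0.15, attitude=None, contact_N=None): straight line of the TCP; attitude=None keeps the orientation; vel is the mean speed in m/s. With contact_N (N) it stops when the force on the tool has changed by that much, and returns True; else False.
- robot.move_joints(angles): joint-space move.
- robot.grip(opening, strength=None): opening from 0.0 (shut) to 1.0 (fully open); strength is the grip in N (None keeps the last); returns when the fingers have stopped.
- robot.sleep(seconds).
- robot.inverse_kinematics(position, orientation): joint angles nearest the present ones, or None.
- robot.sense(): the state.
- robot.grab_frame(name): name is "scene" or "side" or "wrist"; returns a dict with "image" (384x512x3 uint8, red, green, blue), "range_z" (384x512 float32, m along the optical axis (not along the pixel's ray), 0 where there is no reading), "fx", "fy", "cx", "cy" (pixels), "R" (3x3) and "t" (3): a world point X has camera coordinates R X + t. Camera axes: x right, y down, z forward; pixel columns grow to the right and rows downward; lengths in m; the calibration is good to about 2 mm. A picture is of the moment at which its call begins.
A pose or a line that the arm cannot do raises robot.IKError and nothing moves.
- robot.close_job(): hands the job in; it is judged then, once.
The state is a dict: "t": time; "joint_pos": joint angles; "joint_velocities": joint speeds; "effort": joint torques, N m; "tcp_pos": TCP position; "tcp_rot": TCP orientation; "wrist_force": force on the tool from outside, world axes, zero at the start; "torque": the same for the moment, N m; "opening": opening from 0.0 (shut) to 1.0 (fully open); "gripper_force": force on a finger pad.
Only numpy, scipy, OpenCV 4.12 (cv2) and the standard library are available. Lean on these libraries where they do the work, as an engineer would, in place of code of your own. Each camera call takes 0.05 s, during which the arm holds its last target. There are 200 camera calls.

## Task

Lay every washed steel pastry ring flat on the sloped drying deck, side by side with none stacked, leaning on the rim or hanging over the edge. Once all of them are on the deck, turn each of the two dials until its white pointer meets the brass tab on its scale, and only then press the start button fully down and let it go. Leave everything else on the counter where it stands.

Things in the scene. Friction and masses are not known exactly. Their poses are not given: they have to be found in the camera images.
- deck: sloped dark steel drying deck, fixed, 150 (x) by 390 (y) mm. Origin: centre of its top face, 52 mm above the counter; z: normal of the face, leaning 15 degrees to the robot's side; x: up the slope; y: along the deck. A rim stands 10 mm above the face at the low edge (inner side x = -75 mm) and both ends (y = +-195 mm); the high edge is open. Rings stay by friction where laid.
- control: white control unit, fixed, 170 (x) by 260 (y) by 45 mm high, beside the deck. Origin: centre of its underside; z up, +x away from the robot. Two dials on its top, centred at x = 20 mm, y = +62 (left) and -62 mm (right), and a start button at x = -58 mm, y = 0.
- ring_a: plain steel pastry ring (a short tube), 58 mm outer diameter, 50 mm inner, 32 mm high, 90 g; either end may be up. Three to five such rings are present (None: this one is absent). Origin: the middle of the ring on its axis, 16 mm above what it lies on; z along the axis.
- ring_b: plain steel pastry ring (a short tube), 58 mm outer diameter, 50 mm inner, 32 mm high, 90 g; either end may be up. Three to five such rings are present (None: this one is absent). Origin: the middle of the ring on its axis, 16 mm above what it lies on; z along the axis.
- ring_c: plain steel pastry ring (a short tube), 58 mm outer diameter, 50 mm inner, 32 mm high, 90 g; either end may be up. Three to five such rings are present (None: this one is absent). Origin: the middle of the ring on its axis, 16 mm above what it lies on; z along the axis.
- ring_d: plain steel pastry ring (a short tube), 58 mm outer diameter, 50 mm inner, 32 mm high, 90 g; either end may be up. Three to five such rings are present (None: this one is absent). Origin: the middle of the ring on its axis, 16 mm above what it lies on; z along the axis.
- ring_e: plain steel pastry ring (a short tube), 58 mm outer diameter, 50 mm inner, 32 mm high, 90 g; either end may be up. Three to five such rings are present (None: this one is absent). Origin: the middle of the ring on its axis, 16 mm above what it lies on; z along the axis.
- dial_left (a joint): angle of the left (+y) dial in rad, 0 to 3.6, growing clockwise seen from above; it stays where it is left. At value v the pointer points 1.8 - v rad counter-clockwise (from above) of the control unit's x axis. Light: about 0.04 N m to turn.
- dial_left_grip (a point): on the axis of the left (+y) dial, 70 mm above the counter, where the TCP grips. The dial is a grey bar 52 mm long, 14 mm wide, from 51 to 78 mm above the counter, on a round skirt 52 mm across (top at 51 mm), over a black scale disc 116 mm across. The point's x axis runs along the bar towards the pointer; z up.
- dial_left_tip (a point): the pointing place of the left (+y) dial: 45 mm from its axis along the white pointer (the white pointer itself ends 42 mm from the axis; a white line on top of the bar marks the same half)
- tab_left (a joint): angle of the brass tab on the left (+y) scale, read as the dial's: the dial matches when its value equals this one. The tab is only a mark; leave it.
- tab_left_mark (a point): inner end of the brass tab (14 by 7 mm, on the black scale of the left (+y) dial), 45 mm from the dial's axis
- dial_right (a joint): angle of the right (-y) dial in rad, 0 to 3.6, growing clockwise seen from above; it stays where it is left. At value v the pointer points 1.8 - v rad counter-clockwise (from above) of the control unit's x axis. Light: about 0.04 N m to turn.
- dial_right_grip (a point): on the axis of the right (-y) dial, 70 mm above the counter, where the TCP grips. The dial is a grey bar 52 mm long, 14 mm wide, from 51 to 78 mm above the counter, on a round skirt 52 mm across (top at 51 mm), over a black scale disc 116 mm across. The point's x axis runs along the bar towards the pointer; z up.
- dial_right_tip (a point): the pointing place of the right (-y) dial: 45 mm from its axis along the white pointer (the white pointer itself ends 42 mm from the axis; a white line on top of the bar marks the same half)
- tab_right (a joint): angle of the brass tab on the right (-y) scale, read as the dial's: the dial matches when its value equals this one. The tab is only a mark; leave it.
- tab_right_mark (a point): inner end of the brass tab (14 by 7 mm, on the black scale of the right (-y) dial), 45 mm from the dial's axis
- start (a joint): travel of the start button in m: 0 is up, 0.006 fully down (about 4 N); springs back. It counts as pressed beyond 0.004.
- start_top (a point): centre of the top of the start button (black cap, 24 mm across, in a collar, on the top of the control unit, near side); press straight down
- blender_jar: glass blender jar upside down, 120 mm across, 195 mm high, standing firm; bystander, leave it. Origin: underside.
- socket_wrench: steel socket wrench lying flat, 206 mm long, 42 mm high at most; bystander, leave it. Origin: underside.
- silicone_ring: white flat silicone ring, 72 mm across, only 8 mm high; not a pastry ring; bystander, leave it. Origin: underside.
- funnel: orange plastic funnel standing mouth down, 110 mm across, 115 mm high; bystander, leave it. Origin: underside.
- spice_jar: small jar, 48 mm across, 100 mm high; bystander, leave it. Origin: underside.
Not all that is in view belongs to the job. What is shaped like the ring_b but purple is not meant.

How it is judged:
On the way, in this order (a step that is already met when the one before it is completed fails the run):
1. every ring present lies flat on the deck, released (z of ring_a in the frame of deck between 0.01 and 0.024 m and angle between the z axis of each of ring_a, ring_b, ring_c, ring_d, ring_e and the z axis of deck, either way round below 0.15 rad and x of ring_a in the frame of deck between -0.06 and 0.05 m and y of ring_a in the frame of deck between -0.175 and 0.175 m and z of ring_b in the frame of deck between 0.01 and 0.024 m and x of ring_b in the frame of deck between -0.06 and 0.05 m and y of ring_b in the frame of deck between -0.175 and 0.175 m and z of ring_c in the frame of deck between 0.01 and 0.024 m and x of ring_c in the frame of deck between -0.06 and 0.05 m and y of ring_c in the frame of deck between -0.175 and 0.175 m and z of ring_d in the frame of deck between 0.01 and 0.024 m and x of ring_d in the frame of deck between -0.06 and 0.05 m and y of ring_d in the frame of deck between -0.175 and 0.175 m and z of ring_e in the frame of deck between 0.01 and 0.024 m and x of ring_e in the frame of deck between -0.06 and 0.05 m and y of ring_e in the frame of deck between -0.175 and 0.175 m and contact force between the fingers and ring_a below 0.5 N and contact force between the fingers and ring_b below 0.5 N and contact force between the fingers and ring_c below 0.5 N and contact force between the fingers and ring_d below 0.5 N and contact force between the fingers and ring_e below 0.5 N), for 0.2 s.
2. both pointers meet their brass tabs (horizontal distance between dial_left_tip and tab_left_mark below 0.006 m and horizontal distance between dial_right_tip and tab_right_mark below 0.006 m), for 0.2 s.
3. the start button is pressed down (value of joint start above 0.004 m), for 0.05 s.
At the end, for the whole second after the job is handed in: every ring present lies flat and at rest on the face of the deck (within 8 degrees of it; measured from the deck origin its middle is at most 50 mm up, 60 mm down and 175 mm along), both pointers are within 6 mm (about 7.5 degrees) of their tabs, and the button is up again (all of step 2 and z of ring_a in the frame of deck between 0.01 and 0.024 m and angle between the z axis of each of ring_a, ring_b, ring_c, ring_d, ring_e and the z axis of deck, either way round below 0.15 rad and x of ring_a in the frame of deck between -0.06 and 0.05 m and y of ring_a in the frame of deck between -0.175 and 0.175 m and z of ring_b in the frame of deck between 0.01 and 0.024 m and x of ring_b in the frame of deck between -0.06 and 0.05 m and y of ring_b in the frame of deck between -0.175 and 0.175 m and z of ring_c in the frame of deck between 0.01 and 0.024 m and x of ring_c in the frame of deck between -0.06 and 0.05 m and y of ring_c in the frame of deck between -0.175 and 0.175 m and z of ring_d in the frame of deck between 0.01 and 0.024 m and x of ring_d in the frame of deck between -0.06 and 0.05 m and y of ring_d in the frame of deck between -0.175 and 0.175 m and z of ring_e in the frame of deck between 0.01 and 0.024 m and x of ring_e in the frame of deck between -0.06 and 0.05 m and y of ring_e in the frame of deck between -0.175 and 0.175 m and linear speed of each of ring_a, ring_b, ring_c, ring_d, ring_e below 0.03 m/s and value of joint start below 0.002 m); the robot touches nothing.
It fails at once if a bystander is shifted more than 50 mm or knocked over (distance of any of socket_wrench, silicone_ring, funnel, spice_jar from where it was at the start of the episode above 0.05 m or angle between any of socket_wrench, silicone_ring, funnel, spice_jar's own z axis and vertical above 0.5 rad).
Of ring_a, ring_b, ring_c, ring_d, ring_e only 3 to 5 are there at a start; the rules pass over those that are not, and their reading is None.
At some moment in a run one of ring_a, ring_b, ring_c, ring_d, ring_e may be knocked a few centimetres aside while the robot is not near it.
Once in a run the grip may slacken for a moment while it holds something.
It also fails if it takes over 210 s, if anything falls off the work surface, if the arm or the gripper's body presses on something with over 40 N, if the wrist force passes 120 N, or if a joint passes its speed limit or range.

## Working session

There is one attempt and no reset: what is moved stays moved. The work goes in short steps, each a Python script; the robot and the scene stay as the last script left them, time stands still between calls to the robot, and variables do not carry over. Pictures are saved under pics/ and viewed, at most 14 in all, crops included, and the job is handed in when it is done.

```bash
ls; mkdir -p pics; python3 - <<'E'
from plant import robot
import cv2,numpy as np,pickle
for n in("scene","side"):
    f=robot.grab_frame(n); cv2.imwrite(f"pics/{n}0.png",f["image"][:,:,::-1]); pickle.dump(f,open(f"{n}0.pkl","wb"))
    print(n,f["fx"],np.round(-f["R"].T@f["t"],3),np.round(f["R"][2],2),(f["range_z"]>0).mean())
s=robot.sense();print(s["tcp_pos"],s["tcp_rot"],s["opening"],s["t"])
E
```

```text
pics
scene 460.88109088006087 [1.181 0.832 1.079] [-0.45 -0.58 -0.68] 0.9961496988932291
side 495.9380530525862 [1.377 0.803 1.22 ] [-0.51 -0.48 -0.71] 0.9960479736328125
[ 0.25071475 -0.62618687  0.24905857] [-3.13980008e+00  3.87881652e-05  3.80816872e-01] 0.9956149195249994 0.1
```

View pics/scene0.png

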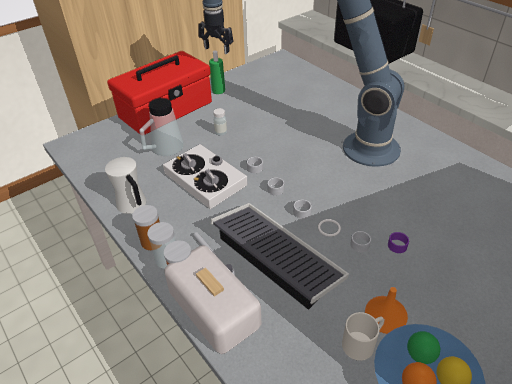

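View pics/side0.png

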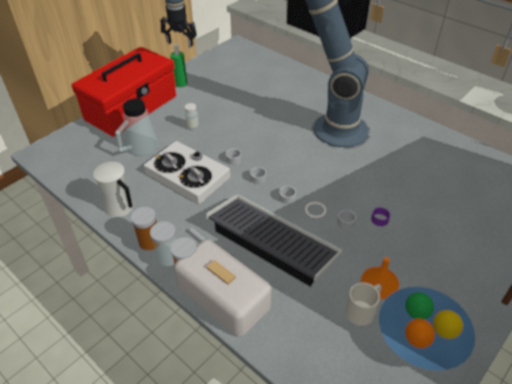

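Scene view: steel rings are at about (255,165), (275,186), (302,208) and (361,240). The silicone ring is at (329,228), flat and white. The purple decoy is at (398,242). The deck is around (278,250) and the control unit around (205,175). Next I'll make a top-down map from depth to look for hidden rings.

```bash
cat > h.py <<'E'
import numpy as np,cv2,pickle
def cloud(f):
    z=f["range_z"];v,u=np.mgrid[:z.shape[0],:z.shape[1]]
    P=np.stack([(u-f["cx"])/f["fx"]*z,(v-f["cy"])/f["fy"]*z,z],-1)
    W=(P-f["t"])@f["R"]; W[z<=0]=np.nan; return W
def pix(f,X):
    c=f["R"]@np.asarray(X,float)+f["t"]; return c[:2]/c[2]*[f["fx"],f["fy"]]+[f["cx"],f["cy"]]
E
python3 - <<'E'
from h import *
f=pickle.load(open("scene0.pkl","rb"))
for n in("scene","side"):
    f=pickle.load(open(n+"0.pkl","rb"));W=cloud(f)
    z=W[...,2]; t=(np.abs(z)<.02)&(W[...,0]>.2)&(W[...,0]<.9)&(abs(W[...,1])<.6); print(n,"table z",np.nanmedian(z[t]))
    m=((z>.015)&(z<.05)&(W[...,0]>.1)&(W[...,0]<1.1)&(abs(W[...,1])<.9)).astype(np.uint8)
    k,l,s,c=cv2.connectedComponentsWithStats(m)
    for i in range(1,k):
        if s[i,4]>25:
            p=W[l==i]; print(c[i].round(),s[i,4],"mean",p.mean(0).round(3),"ext",np.ptp(p,0).round(3),"top",np.percentile(p[:,2],95).round(3))
E
python3 - <<'E'
from plant import robot
import cv2
for n in("scene","wrist"):
    f=robot.grab_frame(n)
    if n=="scene":
        cv2.imwrite("pics/crop1.png",cv2.resize(f["image"][120:320,130:430,::-1],None,fx=2.6,fy=2.6,interpolation=2))
    else: print(f["R"].round(3),f["t"].round(3),f["fx"],robot.sense()["tcp_pos"])
E
```

```text
scene table z 0.0029915740909915657
[218.  88.] 91 mean [ 0.212 -0.703  0.033] ext [0.056 0.059 0.033] top 0.048
[192. 106.] 274 mean [ 0.378 -0.652  0.033] ext [0.199 0.03  0.035] top 0.048
[128. 121.] 128 mean [ 0.64  -0.725  0.033] ext [0.019 0.182 0.034] top 0.048
[221. 129.] 85 mean [ 0.384 -0.439  0.033] ext [0.047 0.043 0.035] top 0.048
[166. 147.] 293 mean [ 0.609 -0.472  0.034] ext [0.157 0.09  0.035] top 0.048
[206. 177.] 1886 mean [ 0.594 -0.23   0.043] ext [0.192 0.274 0.035] top 0.05
[254. 163.] 153 mean [ 0.41  -0.192  0.027] ext [0.058 0.061 0.026] top 0.037
[275. 185.] 168 mean [ 0.428 -0.056  0.028] ext [0.059 0.061 0.025] top 0.037
[129. 204.] 233 mean [ 0.855 -0.289  0.031] ext [0.093 0.065 0.035] top 0.048
[302. 207.] 187 mean [0.432 0.083 0.027] ext [0.061 0.057 0.024] top 0.037
[294. 244.] 2013 mean [0.566 0.186 0.042] ext [0.103 0.407 0.022] top 0.049
[265. 269.] 606 mean [0.681 0.196 0.031] ext [0.049 0.359 0.034] top 0.046
[360. 240.] 214 mean [0.392 0.297 0.028] ext [0.061 0.06  0.025] top 0.037
[202. 241.] 106 mean [ 0.756 -0.01   0.02 ] ext [0.019 0.114 0.
[... 1790 characters left out ...]
 0.005] top 0.019
[145. 243.] 100 mean [ 0.897 -0.1    0.032] ext [0.029 0.055 0.034] top 0.046
[164. 259.] 113 mean [ 0.897 -0.01   0.033] ext [0.03  0.048 0.035] top 0.048
[381. 281.] 517 mean [0.533 0.511 0.032] ext [0.102 0.098 0.035] top 0.048
[226. 314.] 536 mean [0.908 0.257 0.034] ext [0.134 0.248 0.035] top 0.048
[364. 297.] 173 mean [0.613 0.506 0.034] ext [0.04  0.063 0.035] top 0.049
[507. 298.] 66 mean [0.35  0.799 0.034] ext [0.016 0.019 0.035] top 0.049
[358. 316.] 203 mean [0.671 0.527 0.033] ext [0.048 0.075 0.035] top 0.048
[[ 0.372 -0.928 -0.002]
 [-0.888 -0.357  0.29 ]
 [-0.27  -0.106 -0.957]] [-0.674 -0.037  0.379] 305.83178928588865 [ 0.25078797 -0.62634125  0.24935463]
```

View pics/crop1.png

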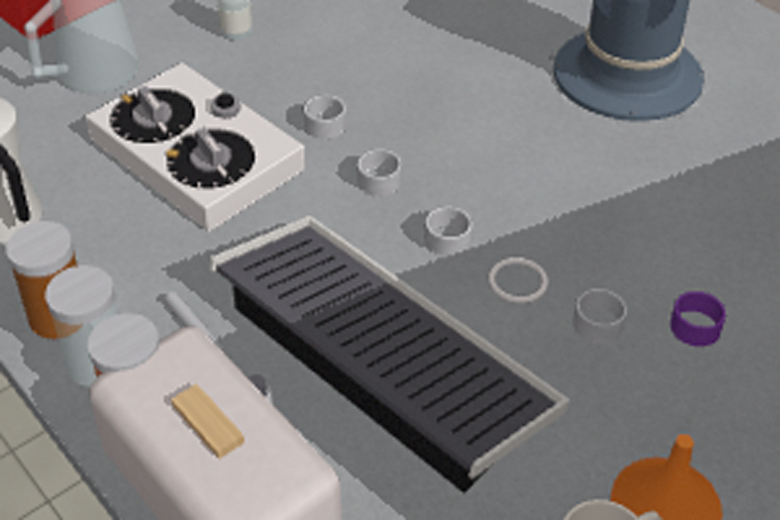

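The crop confirms four grey steel rings, 32 mm high. The silicone ring is flat and the purple one is the decoy. The stub by the bread bin looks like the wrench head. I'll check the hidden strip behind the deck and measure everything with the wrist camera.

```bash
python3 - <<'E'
from plant import robot
from h import *
import math
p=robot.sense()["tcp_pos"]; robot.move_straight([p[0],p[1],.4])
for i,q in enumerate([(.52,-.22,.38),(.52,.06,.38),(.55,.30,.38)]):
    robot.goto(q,[math.pi,0,0]); f=robot.grab_frame("wrist"); pickle.dump(f,open(f"w{i}.pkl","wb"))
    print(robot.sense()["tcp_pos"].round(4),"cam",(-f["R"].T@f["t"]).round(3),f["R"][2].round(3),robot.sense()["joint_pos"])
    W=cloud(f); z=W[...,2]; 
    print("table",np.nanmedian(z[abs(z)<.015]))
a=[pickle.load(open(f"w{i}.pkl","rb"))["image"][:,:,::-1] for i in(0,2)]
cv2.imwrite("pics/w0.png",cv2.resize(a[0],None,fx=1.5,fy=1.5,interpolation=2))
cv2.imwrite("pics/w2.png",cv2.resize(a[1],None,fx=1.5,fy=1.5,interpolation=2))
E
```

```text
[ 0.5196 -0.2215  0.3799] cam [ 0.594 -0.221  0.503] [-0.29   0.001 -0.957] [ 0.55659991  0.21644683 -0.27830202  1.60261173  0.06123337  1.33116887
 -1.30323822]
table -0.0004900177143522077
[0.5205 0.0577 0.3798] cam [0.595 0.058 0.503] [-0.29   0.    -0.957] [ 0.2183726   0.15991579 -0.46903419  1.68099685  0.07511599  1.31869641
 -1.8389535 ]
table -0.0004921193305178592
[0.5512 0.2973 0.38  ] cam [0.625 0.298 0.503] [-0.29  -0.    -0.957] [-0.12890632  0.37031891 -0.60598417  1.44660664  0.2127806   1.39085381
 -2.31613051]
table -0.0004772801876185124
```

View pics/w0.png

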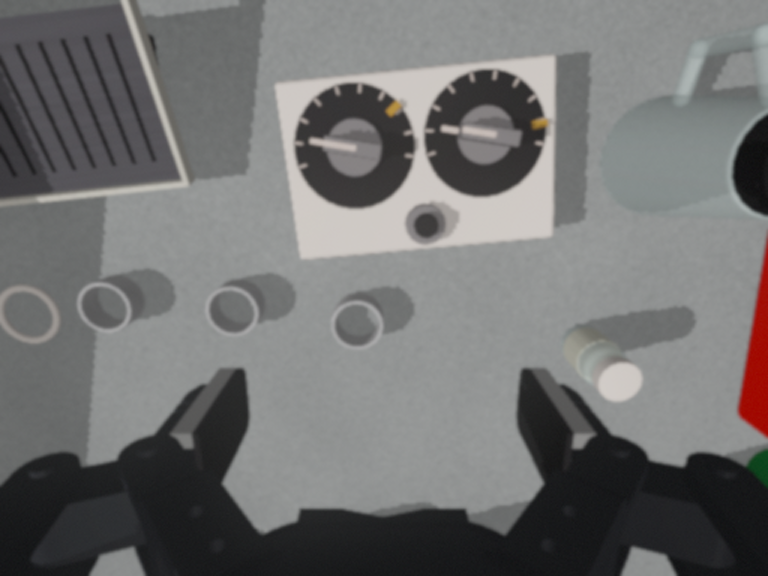

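View pics/w2.png

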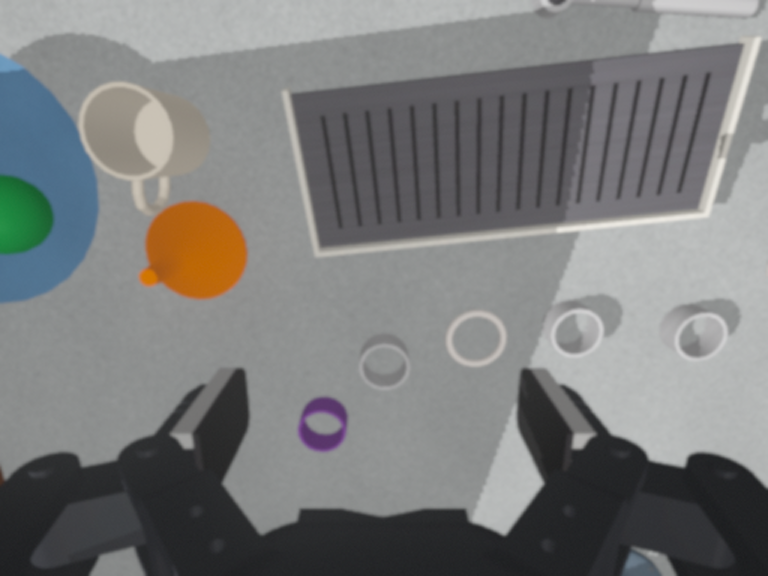

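Only these four rings exist: the stub by the bin is the wrench head, and the strip behind the deck is empty. In w0.png the left pointer is at (315,143) and its tab at (395,107). The right pointer is at (445,128) and its tab at (540,123). Next I'll fit the geometry.

```bash
cat >> h.py <<'E'
from scipy.optimize import least_squares
def ringfit(f,xy,lo=.024,hi=.040,r=.042):
    W=cloud(f);P=W[(W[...,2]>lo)&(W[...,2]<hi)]
    P=P[np.hypot(*(P[:,:2]-xy).T)<r]
    if len(P)<25: return None
    s=least_squares(lambda p:np.hypot(P[:,0]-p[0],P[:,1]-p[1])-.027,xy,loss="soft_l1",f_scale=.002)
    return s.x,len(P),np.percentile(P[:,2],95),np.sqrt(np.mean(s.fun**2))
E
python3 - <<'E'
from h import *
w=[pickle.load(open(f"w{i}.pkl","rb")) for i in range(3)]+[pickle.load(open(n+"0.pkl","rb")) for n in("scene","side")]
np.set_printoptions(precision=4,suppress=True)
for xy in[(.41,-.192),(.428,-.056),(.432,.083),(.392,.297),(.308,.37)]:
    for i,f in enumerate(w):
        r=ringfit(f,np.array(xy))
        if r: print(xy,i,r[0],r[1],round(r[2],4),round(r[3],4))
# silicone
for f in w[1:3]:
    W=cloud(f);P=W[(W[...,2]>.004)&(W[...,2]<.013)&(abs(W[...,0]-.41)<.06)&(abs(W[...,1]-.195)<.06)];print("sil",len(P),P.mean(0))
# control
for i in(0,1):
    W=cloud(w[i]);m=(abs(W[...,2]-.046)<.005)&(W[...,0]>.48)&(W[...,0]<.72)&(W[...,1]>-.40)&(W[...,1]<-.07)
    P=W[m]; print("control",i,len(P),P[:,2].mean(),cv2.minAreaRect((P[:,:2]*1000).astype(np.float32)))
# deck face
for i in(1,2):
    W=cloud(w[i]);m=(W[...,0]>.50)&(W[...,0]<.72)&(W[...,1]>-.05)&(W[...,1]<.42)&(W[...,2]>.025)&(W[...,2]<.085)
    P=W[m];A=np.c_[P[:,:2],np.ones(len(P))];k=np.ones(len(P),bool)
    for _ in range(8):
        c=np.linalg.lstsq(A[k],P[k,2],rcond=None)[0];k=abs(P[:,2]-A@c)<.004
    n=np.array([-c[0],-c[1],1]);n/=np.linalg.norm(n)
    Q=P[abs(P[:,2]-A@c)<.006]
    xh=np.array([0,0,1])-n*n[2];xh/=np.linalg.norm(xh);yh=np.cross(n,xh)
    q=np.c_[Q@xh,Q@yh]; print("deck",i,"tilt",np.degrees(np.arccos(n[2])),"xyaw",np.degrees(np.arctan2(xh[1],xh[0])))
    R=cv2.minAreaRect((q*1000).astype(np.float32)); d=np.array([c[0]*0,0,c[2]])@n
    o=xh*R[0][0]/1000+yh*R[0][1]/1000; o=o+n*((np.array([0,0,c[2]])-o)@n); print(R,"origin",o)
# dial colours
for i in(0,):
    W=cloud(w[i]);im=w[i]["image"];hsv=cv2.cvtColor(im,cv2.COLOR_RGB2HSV)
    reg=(W[...,0]>.5)&(W[...,0]<.72)&(W[...,1]>-.40)&(W[...,1]<-.07)
    m=(reg&(hsv[...,0]>12)&(hsv[...,0]<30)&(hsv[...,1]>110)&(hsv[...,2]>90)).astype(np.uint8)
    k,l,s,c=cv2.connectedComponentsWithStats(m)
    for j in range(1,k):
        if s[j,4]>8: print("tab",c[j],s[j,4],np.nanmean(W[l==j],0))
E
```

```text
(0.41, -0.192) 0 [ 0.4097 -0.1919] 312 0.0328 0.0013
(0.41, -0.192) 1 [ 0.4096 -0.1905] 374 0.0324 0.0013
(0.41, -0.192) 3 [ 0.4103 -0.1922] 98 0.0375 0.0025
(0.41, -0.192) 4 [ 0.4132 -0.1911] 63 0.0339 0.0028
(0.428, -0.056) 0 [ 0.4257 -0.0564] 345 0.0327 0.0013
(0.428, -0.056) 1 [ 0.4259 -0.0548] 323 0.0323 0.0012
(0.428, -0.056) 2 [ 0.4259 -0.054 ] 413 0.0323 0.0013
(0.428, -0.056) 3 [ 0.4264 -0.0559] 107 0.0376 0.0025
(0.428, -0.056) 4 [ 0.4298 -0.0552] 67 0.0325 0.0028
(0.432, 0.083) 0 [0.4303 0.0817] 406 0.0327 0.0013
(0.432, 0.083) 1 [0.4308 0.083 ] 319 0.0328 0.0013
(0.432, 0.083) 2 [0.4309 0.0841] 363 0.0324 0.0013
(0.432, 0.083) 3 [0.4313 0.0828] 119 0.0373 0.002
(0.432, 0.083) 4 [0.4335 0.0831] 81 0.0338 0.0025
(0.392, 0.297) 1 [0.3904 0.2959] 373 0.0326 0.0013
(0.392, 0.297) 2 [0.3907 0.2971] 316 0.0326 0.0013
(0.392, 0.297) 3 [0.3913 0.2958] 140 0.037 0.0019
(0.392, 0.297) 4 [0.3937 0.2972] 90 0.0342 0.0022
(0.308, 0.37) 1 [0.307  0.3703] 370 0.0326 0.0013
(0.308, 0.37) 2 [0.3073 0.3712] 313 0.0326 0.0013
(0.308, 0.37) 3 [0.3079 0.3703] 139 0.0371 0.0019
(0.308, 0.37) 4 [0.3104 0.371 ] 92 0.0333 0.0025
sil 492 [0.4142 0.1892 0.0068]
sil 466 [0.414  0.1898 0.0067]
control 0 19561 0.04510561157303873 ((581.2584228515625, -256.8658752441406), (169.49624633789062, 259.30908203125), 5.1707940101623535)
control 1 13930 0.0449630869361914 ((578.691162109375, -225.8822784423828), (169.41323852539062, 199.5667266845703), 5.193487644195557)
deck 1 tilt 14.934133345629164 xyaw 5.994104176002718
((627.60791015625, 112.36048889160156), (392.0008239746094, 155.66476440429688), 89.63365936279297) origin [0.6205 0.1781 0.052 ]
deck 2 tilt 14.910072718271273 xyaw 5.920275337479932
((628.0900268554688, 112.44202423095703), (398.98895263671875, 156.28086853027344), 89.89358520507812) origin [0.6211 0.1775 0.052 ]
tab [261.1231  72.2462] 65 [ 0.6301 -0.2297  0.0496]
tab [358.6727  82.2727] 55 [ 0.6168 -0.3658  0.0504]
```

Everything matches the text: ring height 32 mm, deck tilt 14.9° at z 52 mm, control 169×259×45 mm. Starting the pick and place, ring by ring, with a fresh measurement before each.

```bash
cat > job.py <<'E'
from h import *
from plant import robot
from scipy.spatial.transform import Rotation as Ro
PI=np.pi
Y=np.radians(5.95); D0=np.array([.6228,.1782,.0525])
RD=(Ro.from_euler("z",Y)*Ro.from_euler("y",-np.radians(15))).as_matrix()   # deck axes in columns
ATT=Ro.from_matrix(RD@np.diag([1,-1,-1])).as_euler("xyz")
def deck(p): return D0+RD@np.asarray(p,float)
def look(xy,yaw):
    robot.goto([xy[0],xy[1],.2],[PI,0,yaw]); f=robot.grab_frame("wrist")
    W=cloud(f);P=W[(W[...,2]>.022)&(W[...,2]<.040)];P=P[np.hypot(*(P[:,:2]-xy).T)<.075]
    if len(P)<60: return None
    r=ringfit(f,(P[:,:2].max(0)+P[:,:2].min(0))/2)
    return None if r is None else r
def pick(xy,yaw=0):
    robot.grip(.97); r=look(np.array(xy),yaw)
    print("ring",r,flush=True)
    if r is None or r[3]>.003: return False
    c=r[0]; robot.move_straight([*c,.08]); 
    if robot.move_straight([*c,.022],vel=.08,contact_N=10): print("contact on descent",robot.sense()["tcp_pos"])
    robot.grip(0,40); s=robot.sense(); print("grip",s["opening"],s["gripper_force"])
    robot.move_straight([*c,.2]); s=robot.sense(); print("lift",s["opening"],s["gripper_force"])
    return s["opening"]>.55
def place(y,x=-.004):
    robot.goto(deck([x,y,.12]),ATT)
    if robot.sense()["opening"]<.55: print("lost");return False
    robot.move_straight(deck([x,y,.045]),vel=.12)
    hit=robot.move_straight(deck([x,y,.0205]),vel=.04,contact_N=6)
    s=robot.sense(); print("place",hit,"tcp deck",(RD.T@(s["tcp_pos"]-D0)).round(4),s["opening"])
    robot.grip(.82); robot.move_straight(deck([x,y,.12])); return True
E
python3 - <<'E'
from job import *
print(ATT)
if pick((.4097,-.191)): place(-.1275)
robot.move_straight(deck([-.06,-.1275,.2])); f=robot.grab_frame("wrist"); 
cv2.imwrite("pics/p1.png",f["image"][:,:,::-1]); print(robot.sense()["t"])
E
```

```text
[ 3.14159265 -0.26179939  0.10384709]
ring (array([ 0.40954258, -0.19195875]), 813, np.float64(0.032373251535597426), np.float64(0.0013068895894321096))
grip 0.6737545689918684 41.25337600708008
lift 0.6719223617542772 42.812697887420654
place True tcp deck [-0.0042 -0.1276  0.0236] 0.6744476607588614
15.4833
```

View pics/p1.png

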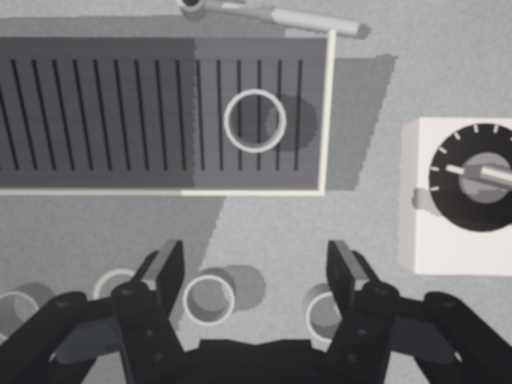

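The picture shows ring 1 lying flat on the deck at (255,120), clear of the rim. Continuing with the others.

```bash
python3 - <<'E'
from job import *
for xy,yaw,y in[((.4258,-.055),0,-.0425),((.4307,.083),0,.0425),((.3906,.2965),-.35,.1275)]:
    try: ok=pick(xy,yaw)
    except robot.IKError as e: print("IK",e); break
    if not ok: print("pick fail"); break
    if not place(y): break
robot.goto([.50,.15,.40],[PI,0,0]); f=robot.grab_frame("wrist")
cv2.imwrite("pics/p2.png",f["image"][:,:,::-1]); s=robot.sense();print(s["t"],s["opening"])
W=cloud(f);Q=(W-D0)@RD
for y in(-.1275,-.0425,.0425,.1275):
    m=(abs(Q[...,0])<.075)&(abs(Q[...,1]-y)<.042)&(Q[...,2]>.024)&(Q[...,2]<.045);P=Q[m]
    if len(P)>30:
        r=least_squares(lambda p:np.hypot(P[:,0]-p[0],P[:,1]-p[1])-.027,[0,y],loss="soft_l1",f_scale=.002)
        a=np.linalg.lstsq(np.c_[P[:,:2],np.ones(len(P))],P[:,2],rcond=None)[0];print(r.x.round(4),len(P),"top",P[:,2].mean().round(4),"tilt",a[:2].round(3))
E
```

```text
ring (array([ 0.42595654, -0.05568606]), 806, np.float64(0.0323960696324241), np.float64(0.0013000311756180662))
grip 0.6611869448034902 41.41978411003947
lift 0.6609615590298115 42.6519725471735
place True tcp deck [-0.0042 -0.0426  0.0234] 0.6630811497543848
ring (array([0.43079089, 0.08275805]), 816, np.float64(0.032247912455772694), np.float64(0.0013112080780468742))
grip 0.6659031740669689 41.54502606019378
lift 0.6603611090785071 42.63140765950084
place True tcp deck [-0.0042  0.0423  0.0234] 0.6622776307636593
ring (array([0.39060167, 0.29659364]), 806, np.float64(0.03228997317553299), np.float64(0.0012984892144135894))
grip 0.6640700078429559 42.00262650847435
lift 0.6652215630123596 42.66020402312279
place True tcp deck [-0.0042  0.1274  0.0234] 0.6668736586044657
40.3667 0.8238370648571515
[-0.0052 -0.1256] 520 top 0.0307 tilt [ 0.    -0.001]
[-0.0052 -0.0413] 460 top 0.031 tilt [0.006 0.002]
[-0.0053  0.0429] 481 top 0.0309 tilt [ 0.004 -0.005]
[-0.005   0.1275] 538 top 0.0305 tilt [ 0.004 -0.002]
```

View pics/p2.png

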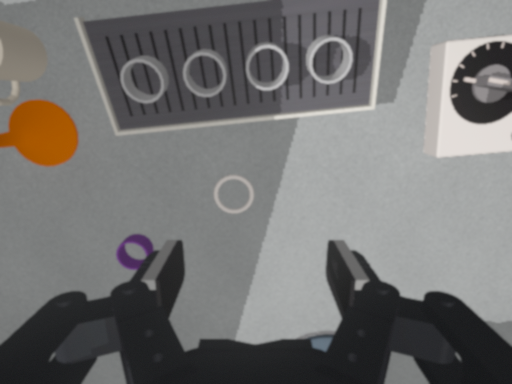

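The view and the fits agree: all four rings are flat in a row at (144,80), (205,73), (267,67) and (330,60), within 5 mm of target. The dials come next, starting with a close measurement.

```bash
cat >> job.py <<'E'
C0=np.array([.5813,-.2569]); CY=np.radians(5.18)
cr=lambda p: C0+Ro.from_euler("z",CY).as_matrix()[:2,:2]@np.array(p)
DL,DR,BT=cr([.020,.062]),cr([.020,-.062]),cr([-.058,0])
def ang(d): return np.arctan2(d[1],d[0])
def dials(f,out=True):
    W=cloud(f);im=f["image"];hsv=cv2.cvtColor(im,cv2.COLOR_RGB2HSV);res=[]
    for n,c in(("L",DL),("R",DR)):
        d=W[...,:2]-c;r=np.hypot(d[...,0],d[...,1]);z=W[...,2]
        B=W[(r<.035)&(z>.068)&(z<.085)]; bc=(B[:,:2].max(0)+B[:,:2].min(0))/2
        v=np.linalg.svd(B[:,:2]-B[:,:2].mean(0),full_matrices=False)[2][0]
        tip=(r>.029)&(r<.043)&(z>.04)&(hsv[...,2]>140)&(hsv[...,1]<70)
        tp=np.median(W[tip],0) if tip.any() else np.full(3,np.nan)
        if v@(tp[:2]-c)<0:v=-v
        tab=(r>.043)&(r<.062)&(z>.04)&(hsv[...,0]>12)&(hsv[...,0]<30)&(hsv[...,1]>110)&(hsv[...,2]>80)
        ta=W[tab].mean(0)
        val=lambda a:1.8-((a-CY+PI)%(2*PI)-PI)
        res.append((val(ang(tp[:2]-c)),val(ang(v)),val(ang(ta[:2]-c))))
        print(n,"ctr",c.round(4),"bar ctr",bc.round(4),"n",len(B),tip.sum(),tab.sum(),"pointer v",round(res[-1][0],3),"bar v",round(res[-1][1],3),"tab v",round(res[-1][2],3),"tab r",np.hypot(*(ta[:2]-c)).round(4),"ztop",np.percentile(B[:,2],95).round(4))
    return res
E
python3 - <<'E'
from job import *
for x,y in((.56,-.255),(.52,-.20)):
    robot.goto([x,y,.28],[PI,0,0]); f=robot.grab_frame("wrist"); dials(f)
cv2.imwrite("pics/d1.png",cv2.resize(f["image"][:300,100:420,::-1],None,fx=1.8,fy=1.8,interpolation=2))
for n,c in(("L",DL),("R",DR)):
  for yaw in np.arange(-PI,PI,.4):
    q=robot.inverse_kinematics([*c,.07],[PI,0,yaw]); print(n,round(yaw,2),None if q is None else round(q[6],2),end="; ")
E
```

```text
L ctr [ 0.5956 -0.1933] bar ctr [ 0.5959 -0.1937] n 695 43 95 pointer v 0.493 bar v 0.481 tab v 2.705 tab r 0.0508 ztop 0.0792
R ctr [ 0.6068 -0.3168] bar ctr [ 0.6068 -0.3169] n 685 64 93 pointer v 0.48 bar v 0.472 tab v 3.263 tab r 0.0503 ztop 0.0791
L ctr [ 0.5956 -0.1933] bar ctr [ 0.5958 -0.1936] n 719 62 109 pointer v 0.492 bar v 0.477 tab v 2.706 tab r 0.051 ztop 0.0791
R ctr [ 0.6068 -0.3168] bar ctr [ 0.607  -0.3167] n 791 65 97 pointer v 0.484 bar v 0.473 tab v 3.262 tab r 0.0507 ztop 0.0792
L -3.14 1.06; L -2.74 1.46; L -2.34 1.86; L -1.94 -2.46; L -1.54 -2.4; L -1.14 -2.07; L -0.74 -1.72; L -0.34 -1.36; L 0.06 -0.99; L 0.46 -0.63; L 0.86 -0.28; L 1.26 0.06; L 1.66 0.41; L 2.06 0.75; L 2.46 1.09; L 2.86 1.44; R -3.14 1.28; R -2.74 1.68; R -2.34 2.08; R -1.94 -2.57; R -1.54 -2.23; R -1.14 -1.89; R -0.74 -1.52; R -0.34 -1.16; R 0.06 -0.79; R 0.46 -0.42; R 0.86 -0.1; R 1.26 0.24; R 1.66 0.59; R 2.06 0.93; R 2.46 1.28; R 2.86 1.62;
```

View pics/d1.png

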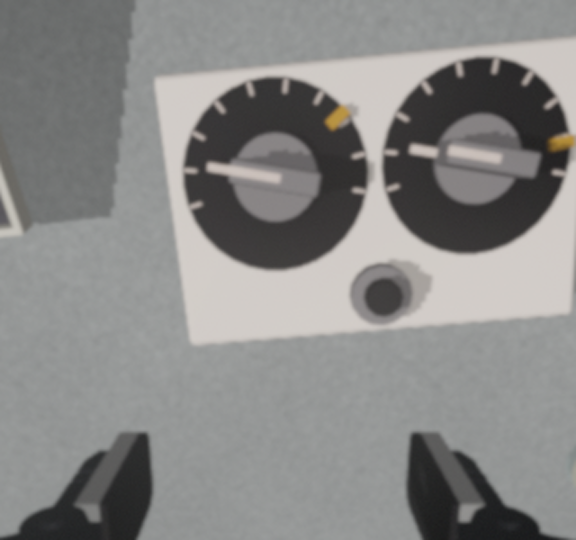

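Left dial 0.48→2.705, right dial 0.474→3.262. The bar axes agree with the computed centres within 0.5 mm, and the bar tops are at 79 mm. I'll turn the right dial in two grips to keep the wrist camera away from the jar.

```bash
cat >> job.py <<'E'
def turn(c,v0,v1,flip=0):
    y0,y1=[1.8-v+CY+flip for v in(v0,v1)]
    robot.grip(.55); robot.goto([*c,.2],[PI,0,y0]); robot.move_straight([*c,.095])
    if robot.move_straight([*c,.0715],vel=.05,contact_N=8): print("contact",robot.sense()["tcp_pos"])
    robot.grip(0,30); print("held",robot.sense()["opening"],robot.sense()["gripper_force"])
    n=int(np.ceil(abs(y1-y0)/.2))
    for y in np.linspace(y0,y1,n+1)[1:]: robot.goto([*c,.0715],[PI,0,y])
    s=robot.sense(); print("end",s["opening"],s["tcp_pos"].round(4),"yaw",s["tcp_rot"][2],"want",y1)
    robot.grip(.55); robot.move_straight([*c,.2])
def see(name=None):
    robot.goto([.54,-.24,.28],[PI,0,0]); f=robot.grab_frame("wrist")
    if name: cv2.imwrite(name,cv2.resize(f["image"][:300,100:420,::-1],None,fx=1.8,fy=1.8,interpolation=2))
    return dials(f)
E
python3 - <<'E'
from job import *
turn(DL,.480,2.705)
turn(DR,.474,1.85)
r=see(); turn(DR,r[1][1],3.262,PI)
see("pics/d2.png"); print(robot.sense()["t"])
E
```

```text
held 0.15337780340454663 34.18299973011017
end 0.15843081307388077 [ 0.5964 -0.1955  0.0719] yaw -0.8085991430844282 want -0.8145919447466937
held 0.15814223734150967 34.04784858226776
end 0.16051957916410403 [ 0.6079 -0.3181  0.0719] yaw 0.04800840389297045 want 0.04040805525330622
L ctr [ 0.5956 -0.1933] bar ctr [ 0.5957 -0.1942] n 690 63 96 pointer v 2.704 bar v 2.703 tab v 2.71 tab r 0.0509 ztop 0.079
R ctr [ 0.6068 -0.3168] bar ctr [ 0.607  -0.3168] n 784 88 104 pointer v 1.864 bar v 1.839 tab v 3.269 tab r 0.05 ztop 0.079
held 0.15548212418557614 35.28087615966797
end 0.1560371254705755 [ 0.6069 -0.3184  0.072 ] yaw 1.7737512661609185 want 1.7700007088430993
L ctr [ 0.5956 -0.1933] bar ctr [ 0.5958 -0.1944] n 706 64 98 pointer v 2.697 bar v 2.69 tab v 2.704 tab r 0.051 ztop 0.0792
R ctr [ 0.6068 -0.3168] bar ctr [ 0.6067 -0.3173] n 746 27 88 pointer v 3.255 bar v 3.261 tab v 3.267 tab r 0.0505 ztop 0.0791
67.5833
```

View pics/d2.png

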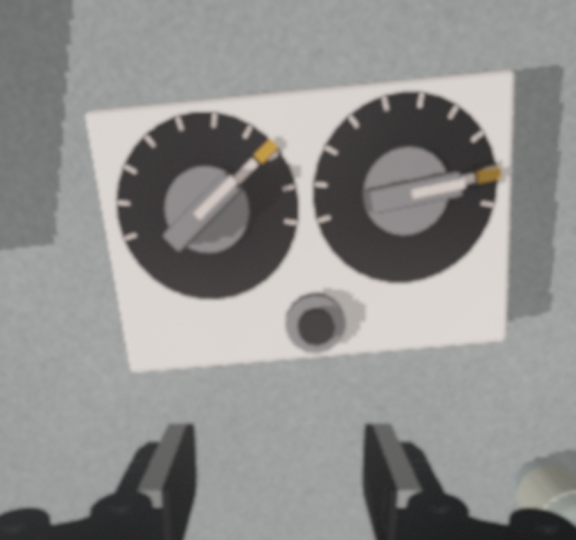

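Both pointers meet their tabs: left at (265,150), right at (485,174), each within 0.015 rad. I'll recheck the rings and measure the button height.

```bash
cat >> job.py <<'E'
def rings():
    robot.goto([.50,.15,.40],[PI,0,0]); f=robot.grab_frame("wrist"); Q=(cloud(f)-D0)@RD
    for y in(-.1275,-.0425,.0425,.1275):
        P=Q[(abs(Q[...,0])<.075)&(abs(Q[...,1]-y)<.042)&(Q[...,2]>.024)&(Q[...,2]<.045)]
        if len(P)<30: print("missing",y); continue
        r=least_squares(lambda p:np.hypot(P[:,0]-p[0],P[:,1]-p[1])-.027,[0,y],loss="soft_l1",f_scale=.002)
        a=np.linalg.lstsq(np.c_[P[:,:2],np.ones(len(P))],P[:,2],rcond=None)[0];print(r.x.round(4),len(P),"top",P[:,2].mean().round(4),"tilt",a[:2].round(3))
    return f
E
python3 - <<'E'
from job import *
f=rings(); cv2.imwrite("pics/p3.png",f["image"][:,:,::-1])
for q in((.53,-.25),(.58,-.22)):
    robot.goto([*q,.22],[PI,0,0]); f=robot.grab_frame("wrist"); W=cloud(f);r=np.hypot(*(np.moveaxis(W[...,:2]-BT,-1,0)))
    P=W[(r<.025)&(W[...,2]>.047)]; T=P[P[:,2]>.0] 
    for a,b in((0,.006),(.006,.011),(.012,.015),(.015,.018),(.018,.022)): 
        z=W[(r>=a)&(r<b)][:,2]; print(a,b,len(z),np.percentile(z,[10,50,90]).round(4))
    d=(r<.025)&(f["image"].max(-1)<75); print("dark cap ctr",W[d].mean(0).round(4),BT.round(4),d.sum())
E
```

```text
[-0.0052 -0.1256] 526 top 0.0307 tilt [0.005 0.007]
[ 0.0044 -0.0326] 465 top 0.0311 tilt [ 0.01  -0.001]
[-0.0053  0.0429] 476 top 0.0309 tilt [ 0.006 -0.005]
[-0.005   0.1275] 530 top 0.0305 tilt [ 0.    -0.001]
0 0.006 121 [0.0657 0.0665 0.0672]
0.006 0.011 611 [0.0656 0.2105 0.24  ]
0.012 0.015 410 [0.0559 0.0623 0.2415]
0.015 0.018 601 [0.0559 0.0575 0.2755]
0.018 0.022 2548 [0.0548 0.2788 0.2872]
dark cap ctr [ 0.5406 -0.2622  0.2585] [ 0.5235 -0.2621] 5190
0 0.006 63 [0.0657 0.0664 0.0671]
0.006 0.011 171 [0.0649 0.0663 0.067 ]
0.012 0.015 163 [0.0556 0.0563 0.058 ]
0.015 0.018 208 [0.0556 0.0564 0.0571]
0.018 0.022 428 [0.044  0.0501 0.0563]
dark cap ctr [ 0.5282 -0.2605  0.0656] [ 0.5235 -0.2621] 243
```

One ring (y=-0.0425) was knocked about 13 mm. It still lies flat, within limits and clear of its neighbours. The cap top is at 66.5 mm and the collar at 56 mm, so I'll press now with shut fingers.

```bash
python3 - <<'E'
from job import *
robot.grip(0,20); robot.goto([*BT,.16],[PI,0,CY]); robot.move_straight([*BT,.092],vel=.08)
f0=robot.sense()["wrist_force"]
hit=robot.move_straight([*BT,.0785],vel=.02,contact_N=15)
robot.sleep(.3); s=robot.sense(); print(hit,s["tcp_pos"].round(4),s["wrist_force"]-f0)
robot.move_straight([*BT,.2],vel=.1)
r=see(); rings(); print(robot.sense()["t"])
for n in ("side",):
    f=robot.grab_frame(n); cv2.imwrite("pics/fin.png",f["image"][:,:,::-1])
robot.goto([.58,-.22,.22],[PI,0,0]); f=robot.grab_frame("wrist"); W=cloud(f);q=np.hypot(*(np.moveaxis(W[...,:2]-BT,-1,0))); print("cap z",np.median(W[q<.006][:,2]))
E
```

```text
True [ 0.5238 -0.2623  0.0798] [-2.98002743  0.64288329  3.44139391]
L ctr [ 0.5956 -0.1933] bar ctr [ 0.5957 -0.194 ] n 689 63 96 pointer v 2.706 bar v 2.7 tab v 2.712 tab r 0.0507 ztop 0.0791
R ctr [ 0.6068 -0.3168] bar ctr [ 0.6069 -0.3173] n 733 27 82 pointer v 3.277 bar v 3.257 tab v 3.274 tab r 0.0504 ztop 0.0793
[-0.0052 -0.1256] 527 top 0.0306 tilt [0.004 0.004]
[ 0.0045 -0.0326] 462 top 0.0311 tilt [ 0.008 -0.   ]
[-0.0053  0.0428] 476 top 0.0309 tilt [ 0.006 -0.004]
[-0.005   0.1275] 523 top 0.0304 tilt [-0.008 -0.001]
77.5583
cap z 0.06633285625513867
```

View pics/fin.png

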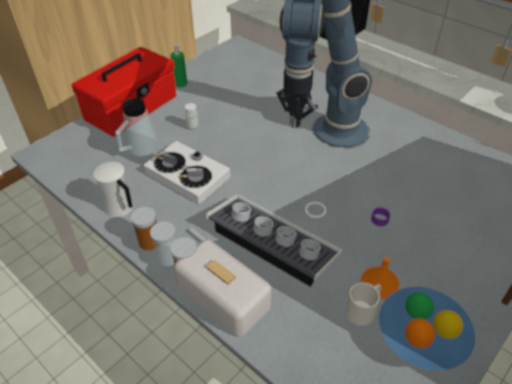

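The side view shows the four rings in a row on the deck around (275,230), the dials turned and the bystanders unmoved. I'll press once more, slightly deeper, to be certain of full travel, then hand in.

```bash
python3 - <<'E'
from job import *
robot.goto([*BT,.16],[PI,0,CY]); robot.move_straight([*BT,.092],vel=.08); f0=robot.sense()["wrist_force"]
hit=robot.move_straight([*BT,.0775],vel=.015,contact_N=25)
s=robot.sense(); print(hit,s["tcp_pos"].round(4),s["wrist_force"]-f0); robot.sleep(.2)
robot.move_straight([*BT,.25],vel=.1); see(); robot.sleep(.5); print(robot.close_job())
E
```

```text
False [ 0.5237 -0.2622  0.0796] [-6.58599766  1.64989025 16.37798612]
L ctr [ 0.5956 -0.1933] bar ctr [ 0.596  -0.1938] n 686 63 92 pointer v 2.703 bar v 2.698 tab v 2.716 tab r 0.0507 ztop 0.0792
R ctr [ 0.6068 -0.3168] bar ctr [ 0.607  -0.3171] n 739 27 86 pointer v 3.272 bar v 3.258 tab v 3.272 tab r 0.0507 ztop 0.0791
the job is handed in; nothing more can be done
None
```

I handed the job in with all four steel rings flat on the deck, both dials on their brass tabs, and the start button pressed to its stop and released; the system returned no pass/fail result.

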